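# Counter-hold a loose gas regulator by the hidden hex behind its bracket

## Robot

A 6-joint arm with a two-finger parallel gripper is mounted at the origin on the work surface. World frame = base frame: x ahead of the robot, y to its left, z up, the work surface at z = 0. Lengths are in mm, angles in rad, forces in N, time in s.
With the tool pointing down it reaches from about 300 to 775 mm from the base axis. Payload 14.6 kg.
Tool frame: the origin (TCP) lies midway between the tips of the shut fingers; the grasp point (between the pads) lies 19 mm behind it; z points along the fingers, y is the direction in which the jaws open and shut (so a half turn about z gives the same grasp; the last joint's range is limited). The gripper opens to 94 mm and grips with 3 to 60 N. Pads are 16 mm wide; open, the fingers measure 119 mm over their backs; the gripper's body (75 mm by 177 mm) begins 78 mm behind the grasp point.
Start: joints at [1.119, 0.3, 1.521, -0, 1.321, -0.067], TCP at [206.452, 509.771, 205.446] pointing down, gripper open.
Joint ranges: [-3.03, 3.03], [-0.79, 2.21], [0.23, 2.52], [-1.04, 4.18], [0, 3.07], [-2.55, 2.55]. Speed limits (rad/s): [2.22, 2.22, 2.57, 3.14, 3.14, 3.14].

## Interface

Orientations are given as [roll, pitch, yaw] about the fixed x, y, z axes, in that order (R = Rz(yaw) Ry(pitch) Rx(roll)).
In Python, from cell import read_state, camera, get_calibration, sign_off gives the robot as it stands.
- The arm moves only by the tool carry_out, never from a script. Its argument "series" is a list of rows, each an object with "delta_pos": the shift along the world's x, y, z in mm, a list of three; "turn": the turn, a rotation vector about the world's x, y, z in rad, a list of three; "hand": the opening, from 0 (shut) to 1 (fully open). A call has 1 to 8 rows; each row is the pose to reach, as a shift and turn from the pose commanded when the call began; what a row does not reach only later rows make up. A row lasts 1/8 s, in which the tool goes at most 62.5 mm and 10.7 degrees, less where a joint would pass 70% of its speed; a pose out of reach is approached as far as the arm can. A call with a gripper value outside its range is refused whole. The fingers move at their own pace and stop on an object; "squeeze" is the grip in N (left out, the last holds). Time passes only in rows, so rows that repeat a pose let the fingers close. It gives the time, the measured TCP pose, the force and the opening at its end, in the units of the state.
- read_state(): the state, without advancing time (a new reading comes with each control period).
- camera(name): name is "side" or "top"; returns the picture (480x640x3 uint8, red, green, blue); there is no depth.
- get_calibration(name): a dict with "intrinsics" (3x3 intrinsics, pixels), "pose" (4x4, takes a point from camera to world coordinates). Camera axes: x right, y down, z forward; pixel columns grow to the right and rows downward; lengths in mm; the calibration is good to about 2 mm. A picture is of the moment at which its call begins. get_calibration takes no time and is no camera call.
- sign_off(): hands the job in, once; it reports no verdict.
The state is a dict: "clock": time; "joints": joint angles; "qd": joint speeds; "effort": joint torques, N m; "eef_pos": TCP position; "eef_rot": TCP orientation; "wrist_force": force on the tool from outside, world axes, zero at the start; "moment": the same for the moment, N m; "finger_gap": finger opening in mm.
Only numpy, scipy, OpenCV 4.12 (cv2) and the standard library are available. Lean on these libraries where they do the work, as an engineer would, in place of code of your own. Each camera call takes 0.05 s, during which the arm holds its last target.

## Task

The little gas regulator on the U bracket has worked loose and its outlet arm has dropped. Reach down from above into the gap between the bracket's two legs, grip the brass hex hidden there and turn the regulator by it, in one bite or several, until the outlet arm is level with its nozzle pointing straight down; then keep hold of the hex so that nothing can turn, because I am about to tighten the ring nut in front: finish gripping the hex, do not let go. Work by the hex alone, without touching the regulator or its outlet, and leave the other things on the bench where they are.

Things in the scene. Friction and masses are not known exactly. Their poses are not given: they have to be found in the camera images.
- bracket: Fixed U bracket of bent 4 mm steel strip on a foot plate 150 x 100 x 8 mm. Origin: centre of the foot's underside, on the bench. x points out of its front, away from the robot; y to the left as you look along x; z up; it is turned about z by up to 0.35 rad. Two upright legs, 64 mm wide (y), 178 mm tall. The front leg (+x) carries the regulator on its front, with a brass ring nut.
- gap_top (a point): Middle of the mouth of the gap between the legs, level with their tops, 178 mm above the bench; axes as the bracket's. The gap is 54 mm wide along x (inner faces at -27 and +27 mm), open above and at both sides (y), 166 mm deep. The rear leg (-x) has a slot 28 mm wide, open at the top, 66 mm deep.
- hex: The hidden brass hex on the regulator's inlet, in the gap behind the front leg: 27 mm across flats, 31 across corners, 22 mm long along x. Origin: its centre, on the swivel axis, 156 mm above the bench (22 mm below the legs' tops), 3 mm in front of mid-gap. x is the swivel axis (the bracket's x), y points along the outlet arm. A 20 mm round stem joins it to the front leg, 13 mm away; a stub 10 mm long behind.
- flat (a point): Centre of one of the six flats of the hex, 13.5 mm from its axis: the flat faces 0.44 rad from the hex's y towards its z. So the line across this pair of flats is raised by t = swivel + 0.44 rad from the bracket's y (next pairs: 1.047 rad on). To close on it, lean the gripper by t about the swivel axis: t > 0 leans its wrist to the bracket's -y, its fingers to +y. With the arm level t is 0.44.
- regulator: Regulator in front of the front leg, rigid with the hex: brass drum 52 mm across with a black knob, within 30 mm of the swivel axis, and an outlet arm on one side: tube, aluminium shut-off valve 24 x 32 x 22 mm with red lever, elbow, ending 97 mm from the axis, and a brass hose nozzle. It lies 43 to 132 mm in front of the hex's centre. Origin: the hex's centre; y along the arm, -z along the nozzle.
- valve (a point): Centre of the shut-off valve on the outlet arm, 62 mm from the swivel axis, 61 mm in front of the hex's centre. When the arm is level it is at the height of the axis, on the bracket's +y side.
- nozzle_tip (a point): Open tip of the hose nozzle, 88 mm out along the arm and 46 mm off its centre line. When the arm is level the nozzle points straight down.
- swivel (a joint): Turn of hex and regulator, rad: 0 = outlet arm level, to the bracket's +y; negative = dropped (-1.57 straight down); stops at -1.75 and 0.35. Starts between -1.5 and -0.95. The nut drags a little: let go below -0.9 it stays where it is left; let go above -0.5 its weight (0.7 kg) makes it drop back. Raising it takes up to 0.18 N m at the hex: a firm grip, some 50 N.
- spanner: Steel open-ended spanner, 170 mm long, lying flat on the bench beside the bracket (its -y side). Origin: underside, mid-length. Leave alone.
- spare_nut: Spare brass ring nut, 44 mm across, 10 mm high, flat on the bench near the bracket. Origin: centre of its underside. Leave alone.
- dust_cap: Red plastic cap, 26 mm across, 16 mm high, on the bench on the robot's side of the bracket. Origin: centre of its underside. Leave alone.
- solvent: Clear glass bottle with a blue cap, 86 mm in diameter, 180 mm tall, standing. Origin: centre of its underside. Leave alone.
- beaker: Glass beaker, 70 mm across the rim, 90 mm tall, standing. Origin: centre of its underside. Leave alone.
- standard: Small amber bottle with a white cap, 42 mm in diameter, 75 mm tall, standing. Origin: centre of its underside. Leave alone.
- tip_box: Blue box with a clear lid, 85 x 120 x 69 mm. Origin: centre of its underside. Leave alone.
- mouse: Black computer mouse, 108 x 62 x 36 mm. Origin: centre of its underside. Leave alone.

How it is judged (in metres and radians):
On the way, in this order (a step that is already met when the one before it is completed fails the run):
1. the hex is gripped in the gap while the outlet arm still hangs (contact force between the fingers and hex above 5 N and distance between the grasp point and hex below 0.022 m and value of joint swivel below -0.7 rad), for 0.2 s.
2. the outlet arm has been raised level by the gripped hex (contact force between the fingers and hex above 5 N and distance between the grasp point and hex below 0.022 m and value of joint swivel between -0.12 and 0.12 rad), for 0.3 s.
At the end, for the whole second after the job is handed in: The hex is still gripped between the fingers (contact force above 5 N, grasp point within 22 mm of the hex's centre), the outlet arm is level within 0.12 rad (7 deg) and not turning, and nothing but the hex carries the regulator (all of step 2 and velocity of joint swivel between -0.05 and 0.05 rad/s and contact force between regulator and anything else below 0.5 N); the arm keeps its last pose, push and grip.
It fails at once if the robot touches the regulator or its outlet (more than 2 N) (contact force between any of the fingers, the arm and regulator above 2 N).
It fails at once if a bystander is moved more than 20 mm or tipped over (distance of any of spanner, spare_nut, dust_cap, solvent, beaker, standard, tip_box, mouse from where it was at the start of the episode above 0.02 m or angle between any of solvent, beaker, standard's own z axis and vertical above 0.5 rad).
It also fails if it takes over 45 s, if anything falls off the work surface, if the arm or the gripper's body presses on something with over 40 N, if the wrist force passes 120 N, or if a joint passes its speed limit or range.

## Working session

There is one attempt and no reset: what is moved stays moved. The work goes in short steps, Python scripts to look and compute and a tool call to move; the robot and the scene stay as the last step left them, time stands still between calls to the robot, and variables do not carry over. Pictures are saved under pics/ and viewed, and the job is handed in when it is done.

Besides the shell and the picture viewer there is one more tool, called by a JSON object that holds its "name" and its "arguments", one argument or row to a line. carry_out: Moves the arm, as the interface text tells. Its arguments: {"type":"object","properties":{"series":{"type":"array"},"squeeze":{"type":"number"}},"required":["series"]}

```bash
mkdir -p pics; ls
python3 - <<'E'
from cell import *
import cv2
print(read_state())
for n in("side","top"):
    cv2.imwrite(f"pics/{n}0.png",camera(n)[:,:,::-1]); c=get_calibration(n); print(c)
E
```

```text
pics
{'clock': 0.0, 'joints': array([ 1.11940563e+00,  3.00491020e-01,  1.52158127e+00, -2.51979180e-05,
        1.32069680e+00, -6.65995259e-02]), 'qd': array([-0.00044095, -0.00035216, -0.00081026,  0.00101335, -0.00021591,
        0.00167345]), 'effort': array([-9.46175969e-04, -5.31806016e+01, -3.52728403e+01,  7.07883085e-02,
        2.44182476e-02, -7.90000445e-05]), 'eef_pos': array([206.34463985, 509.54145244, 204.87532385]), 'eef_rot': array([-3.1404172e+00, -5.3939645e-05,  2.7568077e+00]), 'wrist_force': array([-0.13270534, -0.12242995,  0.15989994]), 'moment': array([ 0.0137879 , -0.00542685, -0.02551315]), 'finger_gap': 94.1013410770375}
{'intrinsics': array([[460.79272934,   0.        , 329.84849274],
       [  0.        , 460.79272934, 241.20304213],
       [  0.        ,   0.        ,   1.        ]]), 'pose': array([[ 9.84076891e-01, -1.14061925e-01,  1.36317825e-01,
         3.65279366e+02],
       [-1.77696091e-01, -6.13666487e-01,  7.69309782e-01,
        -7.31938812e+02],
       [-4.09527375e-03, -7.81283124e-01, -6.24163367e-01,
         6.97979684e+02],
       [ 0.00000000e+00,  0.00000000e+00,  0.00000000e+00,
         1.00000000e+00]])}
{'intrinsics': array([[599.75731317,   0.        , 312.49228053],
       [  0.        , 599.75731317, 243.82409161],
       [  0.        ,   0.        ,   1.        ]]), 'pose': array([[ 2.68260348e-02, -9.97873720e-01,  5.94003600e-02,
         4.26087975e+02],
       [-9.99512141e-01, -2.58244058e-02,  1.75664187e-02,
        -2.22846939e+01],
       [-1.59950885e-02, -5.98426184e-02, -9.98079665e-01,
         1.37516261e+03],
       [ 0.00000000e+00,  0.00000000e+00,  0.00000000e+00,
         1.00000000e+00]])}
```

View pics/side0.png

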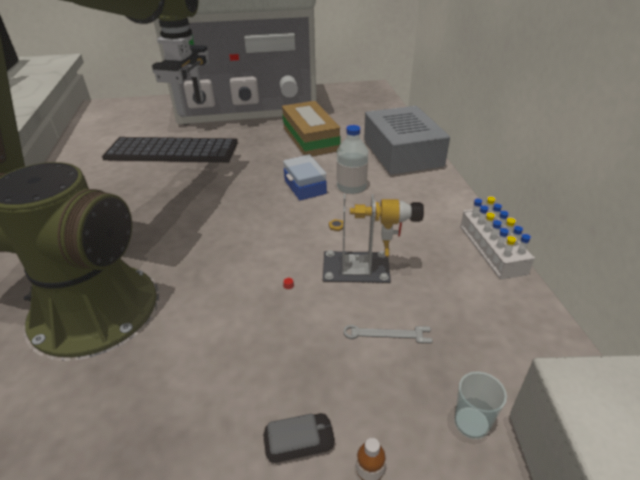

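View pics/top0.png

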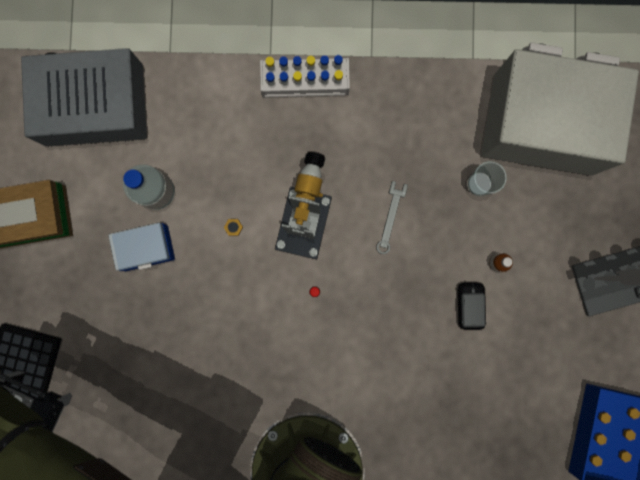

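The scene is clear: the bracket is at about (302,220) in the top view and (357,265) in the side view. I'll zoom in on both.

Run:
```python
import cv2
a=cv2.imread("pics/top0.png")[140:270,250:360]; cv2.imwrite("pics/top0z.png",cv2.resize(a,None,fx=4.6,fy=4.6,interpolation=cv2.INTER_CUBIC))
a=cv2.imread("pics/side0.png")[185:290,310:440]; cv2.imwrite("pics/side0z.png",cv2.resize(a,None,fx=5.5,fy=5.5,interpolation=cv2.INTER_CUBIC))
```

```text
(no output)
```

View pics/top0z.png

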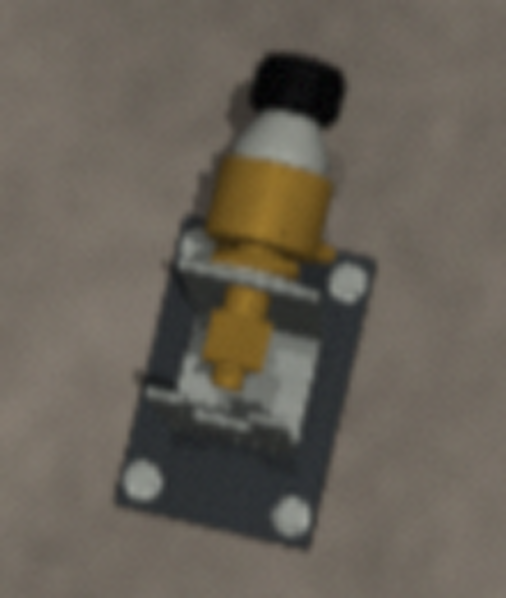

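View pics/side0z.png

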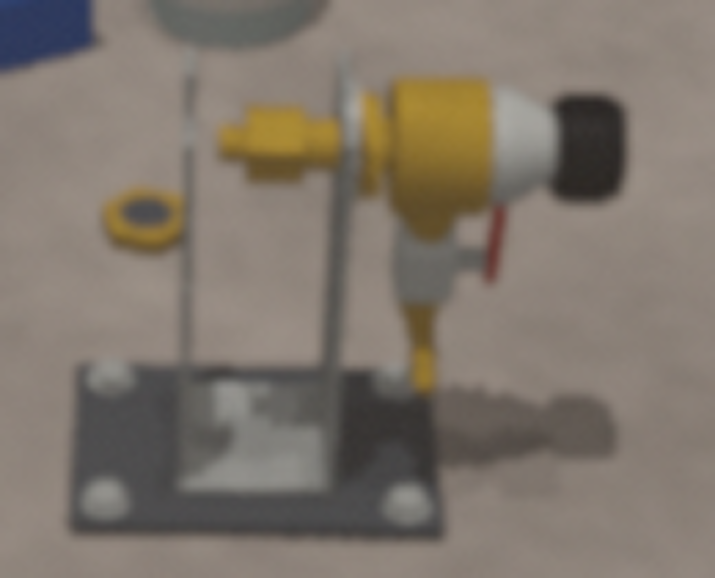

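```bash
cat > h.py <<'E'
import numpy as np
from cell import *
cal={n:get_calibration(n) for n in("side","top")}
def proj(n,P):
    c=cal[n];T=np.linalg.inv(c["pose"]);p=np.atleast_2d(P)@T[:3,:3].T+T[:3,3]
    q=p@c["intrinsics"].T
    return q[:,:2]/q[:,2:]
def br(p,P):  # bracket->world
    c,s=np.cos(p[2]),np.sin(p[2]); P=np.atleast_2d(P)
    return P@np.array([[c,-s,0],[s,c,0],[0,0,1]]).T+[p[0],p[1],0]
def arm(s,u,w,x=61): # hex frame y=u,z=w -> bracket
    return [3+x,u*np.cos(s)-w*np.sin(s),156+u*np.sin(s)+w*np.cos(s)]
E
cat > fit.py <<'E'
from h import *
from scipy.optimize import least_squares
zt=lambda a:np.array(a)/4.6+[250,140]; zs=lambda a:np.array(a)/5.5+[310,185]
obs=[("top",(75,50,8),zt((190,215))),("top",(75,-50,8),zt((377,258))),("top",(-75,-50,8),zt((309,548))),("top",(-75,50,8),zt((117,503))),
("top",(3,0,156+14),zt((240,338))),("side",(3,0,156),zs((275,143))),
("side",(-75,50,8),zs((80,365))),("side",(75,-50,8),zs((442,520))),("side",(-75,-50,8),zs((72,520))),
("side",(29,-32,178),zs((342,60))) ]
def pts(p): return [proj(n,br(p,P))[0] for n,P,_ in obs]+[proj("side",br(p,arm(p[3],62,0)))[0],proj("side",br(p,arm(p[3],88,-46)))[0],proj("top",br(p,arm(p[3],88,-46)))[0]]
O=[o[2] for o in obs]+[zs((425,268)),zs((425,388)),zt((328,252))]
f=lambda p:(np.array(pts(p))-np.array(O)).ravel()
r=least_squares(f,[480,0,-.1,-1.3],x_scale=[10,10,.1,.1],loss="soft_l1")
print(r.x); print(f(r.x).reshape(-1,2).round(2))
np.save("p.npy",r.x)
p=r.x
print("hex",br(p,(3,0,156)),"gap",br(p,(0,0,178)))
E
python3 fit.py
```

```text
[ 5.57083977e+02  2.28912755e+01 -2.05171736e-01 -1.37032751e+00]
[[-1.08 -1.37]
 [ 0.64 -0.88]
 [ 0.42 -0.29]
 [-0.43 -0.54]
 [-0.41 -0.68]
 [-0.98  0.16]
 [-1.62 -0.86]
 [ 0.09  1.5 ]
 [-1.93  0.44]
 [ 0.85 15.54]
 [-0.99 -2.3 ]
 [-0.87  0.18]
 [ 0.67 -0.41]]
hex [[560.02105492  22.28006959 156.        ]] gap [[557.08397689  22.89127548 178.        ]]
```

Bracket is at (557,23) with yaw -0.205, and the swivel is about -1.37 rad. The flat pairs then sit at t = -0.93, 0.12 and 1.16. Biting at t = -0.93 would end at 0.44, so one bite would do if the wrist allows it. I'll move above the gap and learn the wrist kinematics there.

{"name": "carry_out", "arguments": {
  "series": [
    {"delta_pos":[0,0,60],"turn":[0,0,0.05],"hand":1},
    {"delta_pos":[0,0,120],"turn":[0,0,0.1],"hand":1},
    {"delta_pos":[20,-30,170],"turn":[0,0,0.18],"hand":1},
    {"delta_pos":[55,-80,190],"turn":[0,0,0.18],"hand":1},
    {"delta_pos":[90,-130,190],"turn":[0,0,0.18],"hand":1},
    {"delta_pos":[125,-180,190],"turn":[0,0,0.18],"hand":1},
    {"delta_pos":[160,-230,190],"turn":[0,0,0.18],"hand":1},
    {"delta_pos":[195,-280,190],"turn":[0,0,0.18],"hand":1}
  ]
}}

```text
clock: 1.1
eef_pos: [402.2, 227.9, 395.3]
eef_rot: [-3.142, -0.0, 2.937]
wrist_force: [0.6, 0.6, -0.9]
finger_gap: 94.1
```

```bash
cat > log.py <<'E'
from cell import read_state
import json
s=read_state(); print({k:v.round(3).tolist() if hasattr(v,'round') and hasattr(v,'tolist') else v for k,v in s.items()})
open("states.jsonl","a").write(json.dumps([list(map(float,s["joints"])),list(map(float,s["eef_pos"])),list(map(float,s["eef_rot"]))])+"\n")
E
python3 log.py
```

```text
{'clock': 1.1, 'joints': [0.436, 0.028, 1.405, 0.0, 1.708, -0.93], 'qd': [-1.056, 0.045, -0.037, -0.003, -0.001, -1.048], 'effort': [8.508, -42.119, -36.76, 0.006, 0.253, 2.211], 'eef_pos': [402.163, 227.936, 395.343], 'eef_rot': [-3.142, -0.0, 2.937], 'wrist_force': [0.629, 0.586, -0.939], 'moment': [0.033, -0.04, 0.025], 'finger_gap': 94.06090738066345}
```

{"name": "carry_out", "arguments": {
  "series": [
    {"delta_pos":[40,-25,0],"turn":[0,0,0],"hand":1},
    {"delta_pos":[80,-50,0],"turn":[-0.1,0.02,0],"hand":1},
    {"delta_pos":[120,-75,0],"turn":[-0.2,0.04,0],"hand":1},
    {"delta_pos":[150,-90,0],"turn":[-0.3,0.062,0],"hand":1},
    {"delta_pos":[160,-100,0],"turn":[-0.392,0.082,0],"hand":1},
    {"delta_pos":[160,-100,0],"turn":[-0.392,0.082,0],"hand":1}
  ]
}}

```text
clock: 1.85
eef_pos: [561.9, 130.2, 393.6]
eef_rot: [-2.74, -0.003, 2.937]
wrist_force: [0.1, -0.2, -0.9]
finger_gap: 94.3
```

```bash
python3 log.py
cat > kin.py <<'E'
import numpy as np, json
from scipy.spatial.transform import Rotation as R
from scipy.optimize import least_squares
S=[json.loads(l) for l in open("states.jsonl")]
S.append([[1.11940563,.30049102,1.52158127,0,1.3206968,-.0665995],[206.345,509.541,204.875],[-3.1404172,0,2.7568077]])
sg=np.array([1,1,1,1,1,1.])
def fk(q,L,s4=1,s6=1,s5=1):
    h,a1,a2,a3,d4,d6=L
    r1=R.from_euler("z",q[0]); r2=r1*R.from_euler("y",q[1]); r3=r2*R.from_euler("y",q[2])
    r4=r3*R.from_euler("z",s4*q[3]); r5=r4*R.from_euler("y",s5*q[4]); r6=r5*R.from_euler("z",s6*q[5])
    p=np.array([0,0,h])+r1.apply([a1,0,0])+r2.apply([0,0,a2])+r3.apply([a3,0,d4])+r5.apply([0,0,d6])
    return p,r6
if __name__=="__main__":
  for s4 in(1,-1):
   for s6 in(1,-1):
    o=[];
    D=[fk(q,[0]*6,s4,s6)[1].inv()*R.from_euler("xyz",e) for q,_,e in S]
    print(s4,s6,[d.as_rotvec().round(3).tolist() for d in D])
E
python3 kin.py
```

```text
{'clock': 1.85, 'joints': [0.322, 0.439, 0.957, -0.368, 1.935, -1.144], 'qd': [-0.005, -0.057, 0.02, 0.051, -0.022, 0.009], 'effort': [-0.025, -60.34, -37.797, -1.861, 0.923, -0.23], 'eef_pos': [561.894, 130.201, 393.569], 'eef_rot': [-2.74, -0.003, 2.937], 'wrist_force': [0.105, -0.242, -0.921], 'moment': [0.203, -0.022, 0.013], 'finger_gap': 94.32888833286351}
1 1 [[0.0, -0.0, 1.571], [-0.0, -0.0, 1.571], [0.0, -0.0, 1.571]]
1 -1 [[-0.0, -0.0, -0.289], [-0.0, 0.0, -0.718], [0.0, -0.0, 1.438]]
-1 1 [[-0.0, -0.0, 1.571], [0.739, 0.277, 1.762], [0.0, -0.0, 1.571]]
-1 -1 [[-0.0, 0.0, -0.289], [0.489, -0.489, -0.427], [0.0, -0.0, 1.438]]
```

```bash
cat > ik.py <<'E'
from kin import *
from h import br
import sys
f=lambda L:np.concatenate([fk(q,L)[0]-np.array(p) for q,p,_ in S]+[1e-3*(np.array(L)-[400,0,400,0,400,250])])
r=least_squares(f,[400,0,400,0,400,250]); L=r.x; print(L.round(1),f(L)[:-6].round(2))
lo=np.array([-3.03,-.79,.23,-1.04,0,-2.55]);hi=np.array([3.03,2.21,2.52,4.18,3.07,2.55])
P=np.load("p.npy")
def target(t,back=0,x=3,flip=False):
    z=np.array([0,np.sin(t),-np.cos(t)]); jaw=np.array([0,np.cos(t),np.sin(t)]);
    if flip: jaw=-jaw
    M=np.stack([np.cross(jaw,z),jaw,z],1); Rw=R.from_euler("z",P[2])*R.from_matrix(M)
    return br(P,np.array([x,0,156])+(19-back)*z)[0],Rw
def solve(p,Rw,q0):
    def g(q):
        a,b=fk(q,L); b=b*R.from_euler("z",np.pi/2)
        return np.r_[(a-p)/100,(b.inv()*Rw).as_rotvec()]
    return min((least_squares(g,np.clip(q,lo+1e-6,hi-1e-6),bounds=(lo,hi)) for q in q0),key=lambda r:r.cost)
if __name__=="__main__":
  q0=[[.2,.5,1,a,1.8,b] for a in(-.5,.5,1.3,3) for b in(-1.2,1.8)]
  for flip in(0,1):
   for t,b in [(-.93,120),(-.93,0),(-.7,0),(-.3,0),(.12,0),(.44,0),(.8,0),(1.16,0),(1.49,0)]:
    s=solve(*target(t,b,flip=flip),q0); print(flip,t,b,s.x.round(2),s.cost.round(5))
E
python3 ik.py
```

```text
[131.   -2.3 371.3   5.3 456.7 162.3] [ 15.87 -32.99   1.82  -0.29  -0.29  -1.67  32.9  -16.03  -0.15]
0 -0.93 120 [ 0.36  0.59  1.24 -0.77  1.83 -1.  ] 0.0
0 -0.93 0 [ 0.23  0.55  1.48 -0.82  1.61 -0.95] 0.0
0 -0.7 0 [ 0.19  0.5   1.49 -0.64  1.49 -1.01] 0.0
0 -0.3 0 [ 0.11  0.43  1.53 -0.3   1.29 -1.16] 0.0
0 0.12 0 [ 0.01  0.38  1.58  0.13  1.16 -1.41] 0.0
0 0.44 0 [-0.07  0.38  1.61  0.48  1.14 -1.64] 0.0
0 0.8 0 [-0.14  0.4   1.65  0.88  1.2  -1.89] 0.0
0 1.16 0 [-0.2   0.46  1.68  1.22  1.35 -2.1 ] 0.0
0 1.49 0 [-0.22  0.53  1.7   1.5   1.53 -2.23] 0.0
1 -0.93 120 [ 0.36  0.59  1.24 -0.77  1.83  2.14] 0.0
1 -0.93 0 [ 0.23  0.55  1.48 -0.82  1.61  2.19] 0.0
1 -0.7 0 [ 0.19  0.5   1.49 -0.64  1.49  2.14] 0.0
1 -0.3 0 [ 0.11  0.43  1.53 -0.3   1.29  1.98] 0.0
1 0.12 0 [0.01 0.38 1.58 0.13 1.16 1.74] 0.0
1 0.44 0 [-0.07  0.38  1.61  0.48  1.14  1.5 ] 0.0
1 0.8 0 [-0.14  0.4   1.65  0.88  1.2   1.25] 0.0
1 1.16 0 [-0.2   0.46  1.68  1.22  1.35  1.04] 0.0
1 1.49 0 [-0.22  0.53  1.7   1.5   1.53  0.91] 0.0
```

```bash
sed -i 's/h,a1,a2,a3,d4,d6=L/h,a1,a2,a3,d4,d6,b=L/; s/r1.apply(\[a1,0,0\])/r1.apply([a1,b,0])/; s/\[0\]\*6,s4/[0]*7,s4/' kin.py
sed -i 's/\[400,0,400,0,400,250\]/[400,0,400,0,400,250,0]/g; s/\[:-6\]/[:-7]/' ik.py; python3 ik.py | head -11
```

```text
[221.2  -0.  424.2  40.9 447.5 270.6  36.6] [ 0. -0.  0. -0. -0. -0. -0.  0.  0.]
0 -0.93 120 [ 0.42  0.71  1.14 -0.75  1.85 -0.95] 0.0
0 -0.93 0 [ 0.29  0.67  1.39 -0.78  1.63 -0.89] 0.0
0 -0.7 0 [ 0.24  0.58  1.43 -0.62  1.49 -0.96] 0.0
0 -0.3 0 [ 0.1   0.45  1.51 -0.3   1.29 -1.17] 0.0
0 0.12 0 [-0.08  0.38  1.59  0.13  1.16 -1.5 ] 0.0
0 0.44 0 [-0.22  0.38  1.64  0.48  1.17 -1.79] 0.0
0 0.8 0 [-0.35  0.45  1.67  0.83  1.29 -2.08] 0.0
0 1.16 0 [-0.44  0.58  1.68  1.11  1.48 -2.3 ] 0.0
0 1.49 0 [-0.48  0.74  1.67  1.31  1.69 -2.43] 0.0
1 -0.93 120 [ 0.42  0.71  1.14 -0.75  1.85  2.19] 0.0
```

Run:
```python
from ik import *
cur=np.array([561.4,129.8,395.4]); Rc=R.from_euler("xyz",S[1][2])
for t,b in[(-.93,120),(-.93,60),(-.93,0)]:
    p,Rw=target(t,b); print(t,b,p.round(1),(p-cur).round(1),(Rw*Rc.inv()).as_rotvec().round(3))
```

```text
[221.2  -0.  424.2  40.9 447.5 270.6  36.6] [ 0. -0.  0. -0. -0. -0. -0.  0.  0.]
-0.93 120 [576.5 101.5 216.4] [  15.1  -28.3 -179. ] [-0.518  0.104  0.   ]
-0.93 60 [566.7  54.5 180.5] [   5.3  -75.3 -214.9] [-0.518  0.104  0.   ]
-0.93 0 [556.9   7.4 144.6] [  -4.5 -122.4 -250.8] [-0.518  0.104  0.   ]
```

{"name": "carry_out", "arguments": {
  "series": [
    {"delta_pos":[3,0,-20],"turn":[-0.13,0.026,0],"hand":1},
    {"delta_pos":[7,0,-50],"turn":[-0.26,0.052,0],"hand":1},
    {"delta_pos":[10,-5,-90],"turn":[-0.39,0.078,0],"hand":1},
    {"delta_pos":[13,-15,-130],"turn":[-0.518,0.104,0],"hand":1},
    {"delta_pos":[15,-28,-165],"turn":[-0.518,0.104,0],"hand":1},
    {"delta_pos":[15,-28,-179],"turn":[-0.518,0.104,0],"hand":1},
    {"delta_pos":[15,-28,-179],"turn":[-0.518,0.104,0],"hand":1}
  ]
}}

```text
clock: 2.72
eef_pos: [576.3, 102.0, 217.2]
eef_rot: [-2.214, 0.003, 2.937]
wrist_force: [-0.2, 0.5, -0.0]
finger_gap: 94.2
```

```bash
python3 log.py
python3 - <<'E'
from h import *
from ik import target
import cv2
P=np.load("p.npy")
from cell import *
a=camera("side"); b=camera("top")
st=read_state()
a=a[:,:,::-1].copy();b=b[:,:,::-1].copy()
A=a[120:300,290:450];B=b[120:270,220:360]
fa=fb=4
A=cv2.resize(A,None,fx=4.,fy=4.,interpolation=3);B=cv2.resize(B,None,fx=4.,fy=4.,interpolation=3)
def dr(P3,c,r=3):
    u=(proj("side",P3)[0]-[290,120])*4; v=(proj("top",P3)[0]-[220,120])*4
    cv2.circle(A,tuple(int(i) for i in u),r,c,1);cv2.circle(B,tuple(int(i) for i in v),r,c,1)
dr(st["eef_pos"],(0,0,255)); dr(br(P,(3,0,156)),(255,0,255))
for x in(27,31,-27,-31):
  for y in(-32,32): dr(br(P,(x,y,178)),(0,255,0),2)
dr(br(P,arm(P[3],62,0)),(255,255,0));dr(br(P,arm(P[3],88,-46)),(255,255,0))
cv2.imwrite("pics/s1.png",A);cv2.imwrite("pics/t1.png",B)
E
```

```text
{'clock': 2.725, 'joints': [0.416, 0.707, 1.147, -0.746, 1.853, -0.948], 'qd': [0.005, -0.022, -0.03, -0.012, 0.012, -0.011], 'effort': [-0.398, -70.079, -31.623, -1.485, 0.992, 0.159], 'eef_pos': [576.297, 102.023, 217.187], 'eef_rot': [-2.214, 0.003, 2.937], 'wrist_force': [-0.222, 0.499, -0.043], 'moment': [0.372, -0.092, 0.044], 'finger_gap': 94.16389315413531}
[221.2   0.  424.2  40.9 447.5 270.6  36.6] [ 0. -0. -0.  0. -0.  0. -0.  0. -0. -0.  0.  0.]
```

View pics/s1.png

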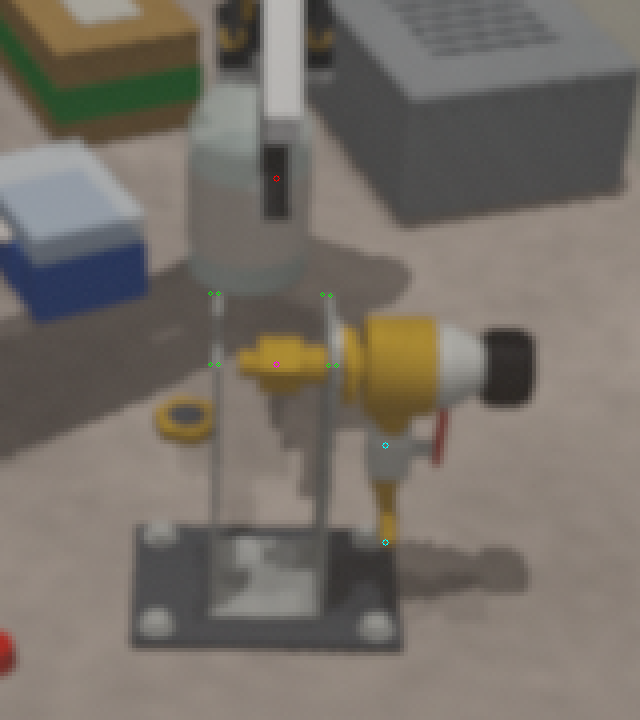

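View pics/t1.png

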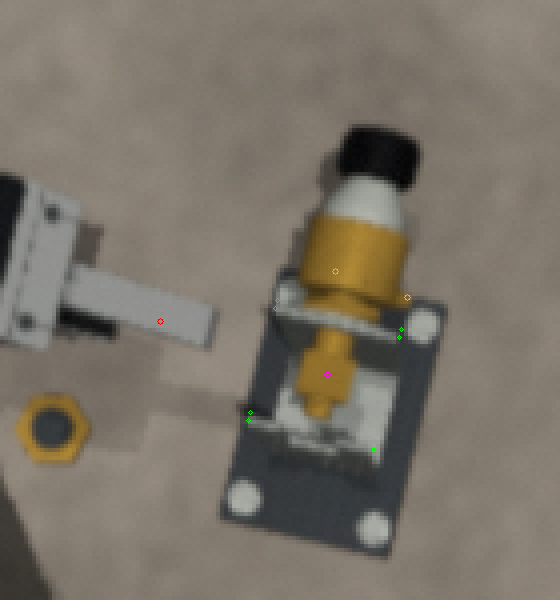

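Marks and image agree to about 1 px: the hex is at (281,363) in the side crop, and the valve and nozzle match. The finger is aligned with the gap in x, so I'll slide in along the tool axis.

{"name": "carry_out", "arguments": {
  "series": [
    {"delta_pos":[-4,-20,-15],"turn":[0,0,0],"hand":1},
    {"delta_pos":[-8,-40,-30],"turn":[0,0,0],"hand":1},
    {"delta_pos":[-12,-60,-46],"turn":[0,0,0],"hand":1},
    {"delta_pos":[-15,-75,-57],"turn":[0,0,0],"hand":1},
    {"delta_pos":[-17,-87,-66],"turn":[0,0,0],"hand":1},
    {"delta_pos":[-19,-94,-72],"turn":[0,0,0],"hand":1},
    {"delta_pos":[-19,-94,-72],"turn":[0,0,0],"hand":0.6}
  ]
}}

```text
clock: 3.7
eef_pos: [557.4, 7.6, 144.4]
eef_rot: [-2.213, 0.003, 2.937]
wrist_force: [0.2, 0.2, 0.1]
finger_gap: 87.2
```

```bash
python3 log.py
python3 - <<'E'
from h import *
import cv2
P=np.load("p.npy")
a=camera("side"); b=camera("top")
a=a[:,:,::-1].copy();b=b[:,:,::-1].copy()
A=cv2.resize(a[120:300,290:450],None,fx=4.,fy=4.,interpolation=3);B=cv2.resize(b[120:270,220:360],None,fx=4.,fy=4.,interpolation=3)
A=A[:600];cv2.imwrite("pics/s2.png",np.hstack([cv2.resize(A,(400,375)),cv2.resize(B,(400,375))]))
E
```

```text
{'clock': 3.7, 'joints': [0.294, 0.671, 1.391, -0.783, 1.625, -0.886], 'qd': [0.013, -0.003, -0.018, 0.001, 0.011, -0.002], 'effort': [-0.774, -67.433, -29.392, -1.689, 1.198, 0.003], 'eef_pos': [557.395, 7.631, 144.399], 'eef_rot': [-2.213, 0.003, 2.937], 'wrist_force': [0.156, 0.182, 0.107], 'moment': [0.341, -0.05, -0.012], 'finger_gap': 87.24027684065163}
```

View pics/s2.png

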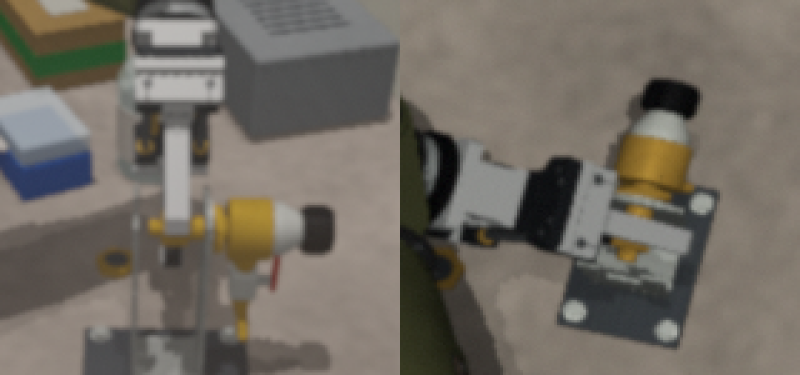

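The fingers straddle the hex with no contact force. I'll close lightly first to read the centring.

{"name": "carry_out", "arguments": {
  "series": [
    {"delta_pos":[0,0,0],"turn":[0,0,0],"hand":0.4},
    {"delta_pos":[0,0,0],"turn":[0,0,0],"hand":0.2},
    {"delta_pos":[0,0,0],"turn":[0,0,0],"hand":0.2},
    {"delta_pos":[0,0,0],"turn":[0,0,0],"hand":0.2},
    {"delta_pos":[0,0,0],"turn":[0,0,0],"hand":0.2},
    {"delta_pos":[0,0,0],"turn":[0,0,0],"hand":0.2},
    {"delta_pos":[0,0,0],"turn":[0,0,0],"hand":0.2}
  ],
  "squeeze": 12
}}

```text
clock: 4.68
eef_pos: [557.5, 8.2, 143.9]
eef_rot: [-2.214, 0.003, 2.938]
wrist_force: [2.3, 5.0, -5.2]
finger_gap: 27.0
```

```bash
python3 log.py
```

```text
{'clock': 4.675, 'joints': [0.294, 0.671, 1.391, -0.782, 1.624, -0.886], 'qd': [-0.0, -0.0, 0.0, -0.001, 0.0, -0.0], 'effort': [-2.541, -70.571, -30.197, -2.799, 2.842, -0.11], 'eef_pos': [557.528, 8.212, 143.89], 'eef_rot': [-2.214, 0.003, 2.938], 'wrist_force': [2.281, 5.031, -5.177], 'moment': [1.581, -0.454, 0.138], 'finger_gap': 26.999987692329004}
```

Gap is 27.0 mm, so the jaws are on a flat pair. The reading shows a slight off-centre push along the jaws, so I'll shift about 1.5 mm and firm the grip.

{"name": "carry_out", "arguments": {
  "series": [
    {"delta_pos":[0.2,0.9,-1.2],"turn":[0,0,0],"hand":0.2},
    {"delta_pos":[0.2,0.9,-1.2],"turn":[0,0,0],"hand":0.2},
    {"delta_pos":[0.2,0.9,-1.2],"turn":[0,0,0],"hand":0.2}
  ]
}}

```text
clock: 5.05
eef_pos: [557.5, 8.2, 143.8]
eef_rot: [-2.212, 0.003, 2.936]
wrist_force: [-3.1, -4.0, 5.1]
finger_gap: 26.7
```

```bash
python3 log.py
```

```text
{'clock': 5.05, 'joints': [0.295, 0.673, 1.39, -0.783, 1.626, -0.884], 'qd': [0.001, 0.001, 0.0, 0.0, -0.002, -0.001], 'effort': [2.094, -65.142, -30.238, -0.624, -0.105, -0.062], 'eef_pos': [557.55, 8.222, 143.825], 'eef_rot': [-2.212, 0.003, 2.936], 'wrist_force': [-3.1, -3.972, 5.086], 'moment': [-0.846, 0.403, -0.313], 'finger_gap': 26.741718738718664}
```

{"name": "carry_out", "arguments": {
  "series": [
    {"delta_pos":[-0.1,-0.4,0.6],"turn":[0,0,0],"hand":0.15},
    {"delta_pos":[-0.1,-0.4,0.6],"turn":[0,0,0],"hand":0.1},
    {"delta_pos":[-0.1,-0.4,0.6],"turn":[0,0,0],"hand":0.1},
    {"delta_pos":[-0.1,-0.4,0.6],"turn":[0,0,0],"hand":0.1}
  ],
  "squeeze": 60
}}

```text
clock: 5.55
eef_pos: [557.6, 8.3, 143.8]
eef_rot: [-2.213, 0.003, 2.937]
wrist_force: [-2.5, -1.7, 0.9]
finger_gap: 26.3
```

```bash
python3 log.py
python3 - <<'E'
import numpy as np
from scipy.spatial.transform import Rotation as R
yaw=-.205;ax=np.array([np.cos(yaw),np.sin(yaw),0]);
z0=R.from_rotvec(-.93*ax).apply([0,0,-1])
for d in np.arange(.12,1.45,.12): print(round(d,2),(19*(R.from_rotvec(d*ax).apply(z0)-z0)).round(1),(d*ax).round(3))
E
```

```text
{'clock': 5.55, 'joints': [0.295, 0.672, 1.391, -0.783, 1.625, -0.885], 'qd': [0.002, 0.002, -0.001, 0.001, -0.004, -0.001], 'effort': [1.015, -67.207, -30.415, -1.3, 0.901, -0.098], 'eef_pos': [557.553, 8.258, 143.83], 'eef_rot': [-2.213, 0.003, 2.937], 'wrist_force': [-2.512, -1.702, 0.867], 'moment': [-0.06, 0.058, -0.085], 'finger_gap': 26.32408494951001}
0.12 [ 0.3  1.4 -1.7] [ 0.117 -0.024  0.   ]
0.24 [ 0.6  3.1 -3.3] [ 0.235 -0.049  0.   ]
0.36 [ 1.   4.9 -4.6] [ 0.352 -0.073  0.   ]
0.48 [ 1.4  6.8 -5.7] [ 0.47  -0.098  0.   ]
0.6 [ 1.8  8.9 -6.6] [ 0.587 -0.122  0.   ]
0.72 [ 2.3 11.  -7.2] [ 0.705 -0.147  0.   ]
0.84 [ 2.8 13.2 -7.6] [ 0.822 -0.171  0.   ]
0.96 [ 3.2 15.5 -7.6] [ 0.94  -0.195  0.   ]
1.08 [ 3.7 17.7 -7.4] [ 1.057 -0.22   0.   ]
1.2 [ 4.1 19.9 -7. ] [ 1.175 -0.244  0.   ]
1.32 [ 4.6 22.  -6.2] [ 1.292 -0.269  0.   ]
1.44 [ 5.  24.  -5.2] [ 1.41  -0.293  0.   ]
```

Firm grip with low forces. I'll turn the first 0.36 rad and check.

{"name": "carry_out", "arguments": {
  "series": [
    {"delta_pos":[0.15,0.7,-0.9],"turn":[0.059,-0.012,0],"hand":0.1},
    {"delta_pos":[0.3,1.4,-1.7],"turn":[0.117,-0.024,0],"hand":0.1},
    {"delta_pos":[0.45,2.2,-2.5],"turn":[0.176,-0.037,0],"hand":0.1},
    {"delta_pos":[0.6,3.1,-3.3],"turn":[0.235,-0.049,0],"hand":0.1},
    {"delta_pos":[0.8,4.0,-4.0],"turn":[0.294,-0.061,0],"hand":0.1},
    {"delta_pos":[1.0,4.9,-4.6],"turn":[0.352,-0.073,0],"hand":0.1},
    {"delta_pos":[1.0,4.9,-4.6],"turn":[0.352,-0.073,0],"hand":0.1}
  ]
}}

```text
clock: 6.42
eef_pos: [558.6, 13.5, 138.9]
eef_rot: [-2.574, 0.003, 2.936]
wrist_force: [2.9, 3.4, -6.2]
finger_gap: 26.7
```

```bash
python3 log.py
```

```text
{'clock': 6.425, 'joints': [0.199, 0.531, 1.459, -0.525, 1.417, -1.012], 'qd': [0.013, 0.014, -0.007, -0.034, 0.019, 0.014], 'effort': [-3.119, -66.413, -32.367, -1.819, 1.69, -0.393], 'eef_pos': [558.637, 13.487, 138.865], 'eef_rot': [-2.574, 0.003, 2.936], 'wrist_force': [2.913, 3.361, -6.154], 'moment': [1.23, -0.524, 0.078], 'finger_gap': 26.65396925672094}
```

Force is 8 N, fine. Continuing.

{"name": "carry_out", "arguments": {
  "series": [
    {"delta_pos":[0.2,0.95,-0.6],"turn":[0.059,-0.012,0],"hand":0.1},
    {"delta_pos":[0.4,1.9,-1.1],"turn":[0.117,-0.024,0],"hand":0.1},
    {"delta_pos":[0.6,2.95,-1.6],"turn":[0.176,-0.037,0],"hand":0.1},
    {"delta_pos":[0.8,4.0,-2.0],"turn":[0.235,-0.049,0],"hand":0.1},
    {"delta_pos":[1.05,5.0,-2.3],"turn":[0.294,-0.061,0],"hand":0.1},
    {"delta_pos":[1.3,6.1,-2.6],"turn":[0.352,-0.073,0],"hand":0.1},
    {"delta_pos":[1.8,8.3,-3.0],"turn":[0.47,-0.098,0],"hand":0.1},
    {"delta_pos":[1.8,8.3,-3.0],"turn":[0.47,-0.098,0],"hand":0.1}
  ]
}}

```text
clock: 7.42
eef_pos: [560.5, 22.5, 135.7]
eef_rot: [-3.056, 0.002, 2.934]
wrist_force: [4.8, 11.4, -6.3]
finger_gap: 26.4
```

```bash
python3 log.py
python3 - <<'E'
from h import *
import cv2
a=camera("side"); b=camera("top")
a=a[:,:,::-1].copy();b=b[:,:,::-1].copy()
cv2.imwrite("pics/s3.png",np.hstack([cv2.resize(a[150:300,300:440],(400,429),interpolation=3),cv2.resize(b[130:280,230:370],(400,429),interpolation=3)]))
E
```

```text
{'clock': 7.425, 'joints': [0.015, 0.402, 1.554, -0.09, 1.203, -1.315], 'qd': [0.027, 0.011, -0.011, -0.058, 0.017, 0.037], 'effort': [-8.557, -60.865, -32.848, -2.102, 1.397, -0.841], 'eef_pos': [560.488, 22.505, 135.743], 'eef_rot': [-3.056, 0.002, 2.934], 'wrist_force': [4.809, 11.39, -6.344], 'moment': [2.111, -0.961, 0.035], 'finger_gap': 26.447616805947476}
```

View pics/s3.png

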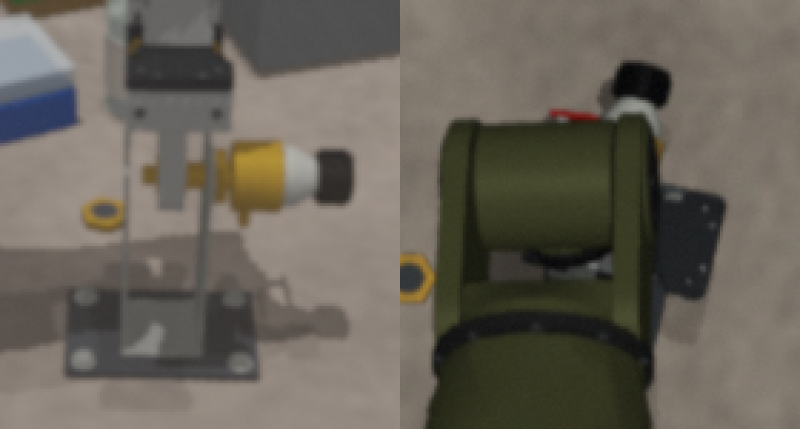

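Turned along well: the valve lever now appears at (575,115) in the top crop. I'll finish the turn with a small centring correction.

{"name": "carry_out", "arguments": {
  "series": [
    {"delta_pos":[0.3,1.7,-0.3],"turn":[0.059,-0.012,0],"hand":0.1},
    {"delta_pos":[0.6,3.1,-0.4],"turn":[0.117,-0.024,0],"hand":0.1},
    {"delta_pos":[0.8,4.2,-0.3],"turn":[0.176,-0.037,0],"hand":0.1},
    {"delta_pos":[1.0,5.3,-0.2],"turn":[0.235,-0.049,0],"hand":0.1},
    {"delta_pos":[1.3,6.4,0],"turn":[0.294,-0.061,0],"hand":0.1},
    {"delta_pos":[1.5,7.5,0.2],"turn":[0.352,-0.073,0],"hand":0.1},
    {"delta_pos":[1.9,9.6,1.0],"turn":[0.47,-0.098,0],"hand":0.1},
    {"delta_pos":[2.1,10.5,1.4],"turn":[0.519,-0.108,0],"hand":0.1}
  ]
}}

```text
clock: 8.52
eef_pos: [562.6, 32.8, 137.7]
eef_rot: [2.697, 0.001, 2.934]
wrist_force: [4.4, 8.9, -2.7]
finger_gap: 26.5
```

{"name": "carry_out", "arguments": {
  "series": [
    {"delta_pos":[0,0,0],"turn":[0,0,0],"hand":0.1},
    {"delta_pos":[0,0,0],"turn":[0,0,0],"hand":0.1},
    {"delta_pos":[0,0,0],"turn":[0,0,0],"hand":0.1},
    {"delta_pos":[0,0,0],"turn":[0,0,0],"hand":0.1}
  ]
}}

```text
clock: 9.02
eef_pos: [562.6, 32.8, 137.6]
eef_rot: [2.701, 0.001, 2.935]
wrist_force: [4.2, 6.5, -1.3]
finger_gap: 26.3
```

```bash
python3 log.py
python3 - <<'E'
from h import *
import cv2
P=np.load("p.npy")
a=camera("side"); b=camera("top")
a=a[:,:,::-1].copy();b=b[:,:,::-1].copy()
A=cv2.resize(a[150:290,310:440],(650,700),interpolation=3)[:600]
B=cv2.resize(b[120:240,230:350],(600,600),interpolation=3)
for s,c in((-.12,(255,0,0)),(0,(0,255,0)),(.12,(0,0,255))):
  for q in((62,0),(88,-46),(88,0),(97,0)):
    X=br(P,arm(s,*q))
    for im,n,o in((A,"side",(310,150)),(B,"top",(230,120))):
      u=(proj(n,X)[0]-o)*5; cv2.circle(im,tuple(int(i) for i in u),3,c,1)
cv2.imwrite("pics/s4.png",A);cv2.imwrite("pics/t4.png",B)
E
```

```text
{'clock': 9.025, 'joints': [-0.215, 0.383, 1.639, 0.483, 1.167, -1.783], 'qd': [0.001, 0.0, 0.001, 0.0, -0.001, -0.0], 'effort': [-3.085, -54.863, -31.218, -0.386, 0.7, -0.078], 'eef_pos': [562.614, 32.786, 137.639], 'eef_rot': [2.701, 0.001, 2.935], 'wrist_force': [4.241, 6.489, -1.278], 'moment': [0.668, -0.622, -0.393], 'finger_gap': 26.25127373145384}
```

View pics/s4.png

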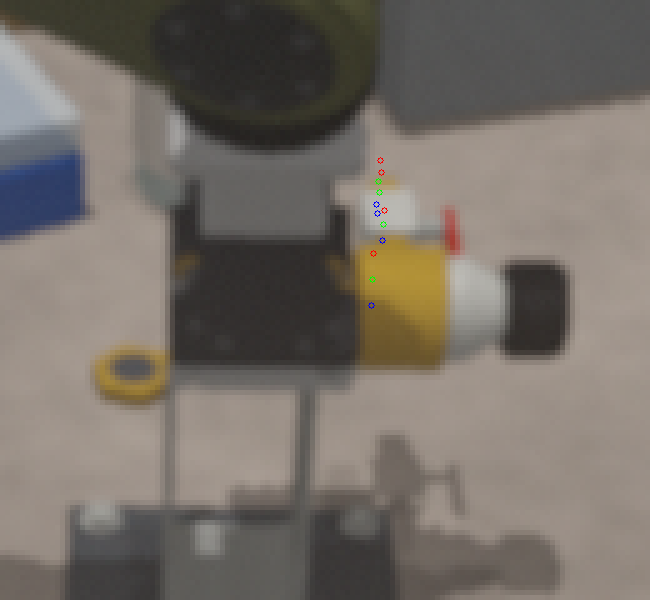

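View pics/t4.png

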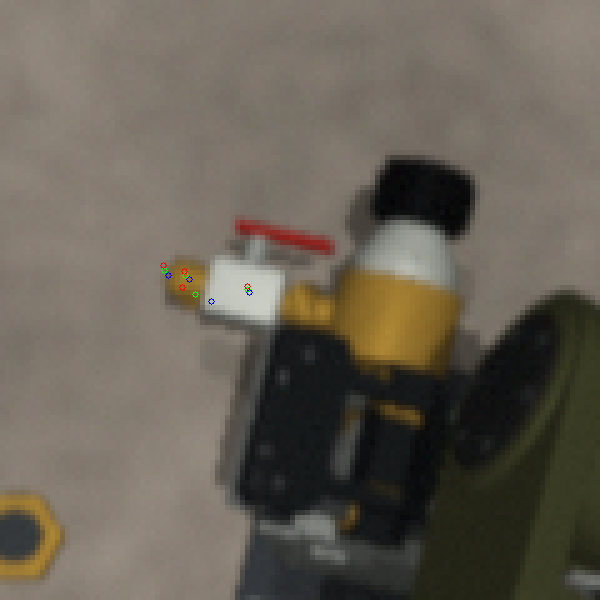

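Run:
```python
from h import *
import cv2
P=np.load("p.npy")
a=camera("side")[:,:,::-1].copy()
ims=[]
for s in(-.15,0,.15):
  A=cv2.resize(a[175:225,370:410],None,fx=8,fy=8,interpolation=3)
  for w in(-11,11):
    C=[proj("side",br(P,arm(s,u,w,61+x)))[0] for u,x in((46,-12),(78,-12),(78,12),(46,12))]
    cv2.polylines(A,[((np.array(C)-[370,175]+.5)*8).astype(np.int32)],True,(0,255,0) if w>0 else (255,0,0),1)
  ims.append(A[:, :260])
cv2.imwrite("pics/v5.png",np.hstack(ims))
```

```text
(no output)
```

View pics/v5.png

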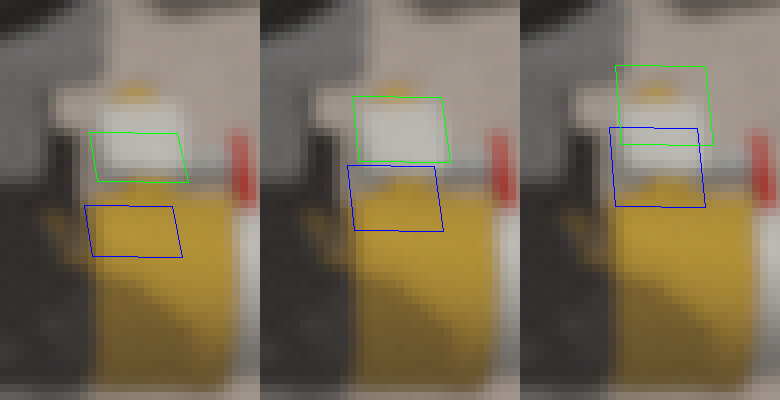

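At s = 0 the valve's top face matches the image to under 1 px (rows 100-165 seen, 97-162 predicted). The ±0.15 rad overlays clearly do not match. The grip holds, the joints are still and the forces are small, so I'm handing in.

```bash
python3 log.py; python3 -c "
from cell import *
print(sign_off())"
```

```text
{'clock': 9.175, 'joints': [-0.215, 0.383, 1.64, 0.483, 1.167, -1.783], 'qd': [0.001, -0.001, -0.001, -0.0, 0.0, 0.0], 'effort': [-3.08, -54.865, -31.218, -0.386, 0.7, -0.078], 'eef_pos': [562.595, 32.789, 137.615], 'eef_rot': [2.701, 0.001, 2.935], 'wrist_force': [3.902, 5.27, -1.038], 'moment': [0.668, -0.577, -0.318], 'finger_gap': 26.48269537896741}
the job is handed in; nothing more can be done
None
```

The outlet arm is level with its nozzle pointing down, and the gripper is still holding the hex at 60 N. I handed the job in at 9.2 s; no verdict is reported.

**What I did:** I located the bracket in the two cameras, with the swivel at about -1.37 rad. I reached into the gap leaning at t = -0.93 and closed on a flat pair (opening 27 mm). I then turned the regulator 1.37 rad about the swivel axis in one bite.

**Last checks:**
- **Lean:** the gripper ended at t = 0.44, where level should be.
- **Valve:** in the side view its top face matched the level model to under 1 px. Models 0.15 rad off level clearly did not fit.
- **Holding:** the joints were still, the opening was 26.5 mm and the wrist force was about 7 N.

**Limits of the checks:** the hex and nozzle were hidden at the end, so level rests on the valve and the gripper's lean. I saw no contact with the regulator or other items, but I did not measure the bystanders' positions again at the end.

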